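# Put the pen screwdriver back on its charger

### The arm

A 7-joint arm with a two-finger parallel gripper is mounted at the origin on a cart in front of the work surface, level with it; the furniture and walls round the work are solid. World frame = base frame: x ahead of the robot, y to its left, z up, the work surface at z = 0. Lengths are in m, angles in rad, forces in N, time in s.
With the tool pointing down it reaches from about 0.4 to 0.9 m from the base axis. Payload 5.5 kg.
Tool frame: the origin (TCP) lies midway between the tips of the shut fingers; the grasp point (between the pads) lies 19 mm behind it; z points along the fingers, y is the line along which they close (so a half turn about z gives the same grasp; the last joint's range is limited). The gripper opens to 92 mm and grips with 3 to 60 N. Pads are 19 mm wide; open, the fingers measure 130 mm over their backs; the gripper's body (75 mm by 190 mm) begins 47 mm behind the grasp point.
Start: joints at [1.46, 0.501, -0.427, 1.55, 0.221, 1.138, -0.21], TCP at [0.237, -0.605, 0.227] pointing down, gripper open.
Joint ranges: [-2.88, 2.88], [-0.31, 2.03], [-1.54, 1.56], [0.2, 2.42], [-1.41, 4.55], [0.19, 2.02], [-2.57, 2.57]. Speed limits (rad/s): [2.57, 2.57, 3.14, 3.14, 3.14, 3.14, 3.14].

### API

Orientations are given as a unit quaternion [x, y, z, w].
In Python, from rig import telemetry, snapshot, get_calibration, manip, outline_of gives the robot as it stands. The module is installed in compiled form; this text tells all that it offers.
- The arm moves only by the tool move_arm, never from a script. Its argument "targets" is a list that holds one entry, the list of rows, each a list of 7 numbers: the shift along the tool's x, y, z in cm, then the turn, a rotation vector about the tool's x, y, z in degrees, then the closure in counts, from 0 (fully open) to 255 (shut). A call has 1 to 10 rows; each row shifts and turns the commanded pose from where the row before left it, along the tool's axes as they then stand; what a row does not reach is not made up. A row lasts 1/8 s, in which the tool goes at most 62.5 mm and 10.7 degrees, less where a joint would pass 70% of its speed; a pose out of reach is approached as far as the arm can. A call with a gripper value outside its range is refused whole. The fingers move at their own pace and stop on an object; the grip force is fixed at half the most. Time passes only in rows, so rows that do not move let the fingers close. It gives the time, the measured TCP pose, the force, the opening and the grip force at its end, in the units of the state.
- telemetry.observe(): the state, without advancing time (a new reading comes with each control period).
- snapshot(name): name is "scene" or "top" or "wrist"; returns the picture (384x512x3 uint8, red, green, blue); there is no depth.
- get_calibration(name): a dict with "camera_matrix" (3x3 intrinsics, pixels), "dist_coeffs" ([k1, k2, p1, p2, k3] as OpenCV has them; the pictures are not rectified), "world_from_camera" (4x4, takes a point from camera to world coordinates). Camera axes: x right, y down, z forward; pixel columns grow to the right and rows downward; lengths in m; the calibration is good to about 2 mm. A picture is of the moment at which its call begins: read the wrist's pose just before it. get_calibration takes no time and is no camera call; for the wrist camera it gives the pose at the moment of the call.
- manip.sign_off(): hands the job in; it is judged then, once.
Trained networks look in the newest picture that a camera, given by its name, has taken for a name from the list of things; names that differ only in an ending like _2 or _b are one class to them, and where a whole thing is asked for, a point or a joint stands for the part that bears it (a point fixed in the world has none). Each returns a list of dicts, best first, with "confidence" (0 to 1); they miss things now and then, are a little off and sometimes report something else, mostly with a low value. They report only what shows in the picture. A call takes as long as a camera call.
- outline_of(label, camera): "pixels" (384x512 bool, what is visible of it) and "centre" ([row, column] in pixels, amid what is visible of it).
The state is a dict: "clock": time; "joint_pos": joint angles; "qd": joint speeds; "joint_torque": joint torques, N m; "ee_pos": TCP position; "tool_rot": TCP orientation; "force": force on the tool from outside, world axes, zero at the start; "ft_torque": the same for the moment, N m; "finger_gap": opening from 0.0 (shut) to 1.0 (fully open); "finger_force": force on a finger pad.
Only numpy, scipy, OpenCV 4.12 (cv2) and the standard library are available. Lean on these libraries where they do the work, as an engineer would, in place of code of your own. Each camera call takes 0.05 s, during which the arm holds its last target. There are 200 camera calls.

### The job

Somebody has parked a marker in the charging dock. Pull it out and stand it in the empty hole of the wooden tool block, then draw the cordless pen screwdriver out of the block and lower it into the dock, bit up, with its rib in the sleeve's slot and its foot fully home. Lower both rather than dropping them, keep the block standing where it is, and leave everything else alone.

Things in the scene. Friction and masses are not known exactly. Their poses are not given: they have to be found in the camera images.
- block: wooden tool block on the cutting mat (2 mm), 96 x 96 x 90 mm, loose (about 0.9 kg); origin at the centre of its underside, z up, x and y along its sides. Four upright square holes, 27 mm wide, 80 mm deep (floor 10 mm above the underside), at x = +-21, y = +-21 mm in its frame. Three hold long tools in varying order; the one at x = +21, y = -21 mm is empty
- block_empty (a point): mouth centre of the block's empty hole, level with the block's top (90 mm above its underside)
- dock: charging dock, fixed to the worktop: black foot plate 86 x 64 x 12 mm with an upright grey round sleeve, 19 mm inside, 28 mm outside, its floor 12 mm and rim 52 mm above the underside. One slot, about 9 mm wide, cuts the sleeve wall from rim to floor on the -x side of the dock's frame (roughly towards the robot). Origin on the sleeve's axis at the underside, z up
- dock_seat (a point): centre of the sleeve's floor, where the screwdriver's foot comes to rest; axes as the dock's
- driver_center (a point): cordless pen screwdriver, stands in the block bit up: grey round body 17 mm thick, 138 mm long, with chuck and thin bit 160 mm. Point on its axis 80 mm above the foot; z to the bit. Rib 5 mm wide, 4 mm proud on its -x side, 8 to 50 mm above the foot; small black switch on the same side, 87 to 101 mm up. Grip the plain body 105 to 135 mm above the foot. About 60 g
- driver_foot (a point): centre of the foot (lower end) of the pen screwdriver, axes as driver_center; the foot tapers to 10 mm over its last 6 mm
- marker_center (a point): marker pen standing in the dock's sleeve, round, 17 mm thick, 135 mm long, about 20 g; this point is its centre, half-way along; its y axis is its long axis and points up at the start
- torch_center (a point): aluminium pen torch standing in the block, bystander: 18 mm thick with a 21 mm head, 142 mm long; this point is on its axis at half length, z up
- knife_center (a point): capped steel hobby knife standing in the block, bystander: 17 mm thick, 138 mm long; this point is on its axis at half length, z up
- lamp_bar: fixed black desk lamp; its bar head hangs 0.47 m above the worktop behind the mat, its near end 160 mm nearer to the robot (-x) and 110 mm further left (+y) than this origin, running back to the right: keep the arm's wrist clear of it
- lamp_square: fixed black desk lamp; its square head hangs 0.45 m above the worktop, centred 80 mm nearer to the robot (-x) than this origin, reaching 60 mm round that: keep the wrist clear of it
- glue_bottle: small brown dropper bottle, bystander, 34 mm wide and 102 mm high; origin at the centre of its underside
- blower: blue air blower bulb, bystander, 45 mm wide and 92 mm high; origin at the centre of its underside
- thread_spool: small thread spool, bystander, 32 mm wide and 60 mm high; origin at the centre of its underside

How it is judged:
At the end, for the whole second after the job is handed in: Screwdriver bit up in the dock: foot within 4 mm of the sleeve's floor and axis, tilt < 0.12 rad. Marker in a hole of the block (centre < 95 mm above its underside, tilt < 0.25 rad), torch and knife still in the block, block level and within 30 mm of its start; all at rest (horizontal distance between driver_foot and dock_seat below 0.004 m and z of driver_foot in the frame of dock_seat below 0.004 m and angle between driver_center's own z axis and vertical below 0.12 rad and horizontal distance between each of marker_center, torch_center, knife_center and block below 0.048 m and z of each of marker_center, torch_center, knife_center in the frame of block below 0.095 m and angle between marker_center's own y axis and vertical below 0.25 rad and angle between block's own z axis and vertical below 0.03 rad and distance of block from where it was at the start of the episode below 0.03 m and linear speed of driver below 0.02 m/s and linear speed of stray_marker below 0.05 m/s); the robot touches nothing.
It fails at once if the screwdriver is dropped (falls free faster than 0.7 m/s) (linear speed of driver above 0.7 m/s and contact force between the fingers and driver below 0.05 N).
It fails at once if the marker is dropped (falls free faster than 0.7 m/s) (linear speed of stray_marker above 0.7 m/s and contact force between the fingers and stray_marker below 0.05 N).
It fails at once if the block is tipped by more than 0.3 rad or shifted by more than 50 mm (angle between block's own z axis and vertical above 0.3 rad or distance of block from where it was at the start of the episode above 0.05 m).
It fails at once if the torch or the knife is pulled out of the block (z of any of torch_center, knife_center in the frame of block above 0.13 m).
It fails at once if the bottle, the blower or the thread spool is shifted by more than 30 mm (distance of any of glue_bottle, blower, thread_spool from where it was at the start of the episode above 0.03 m).
It also fails if it takes over 67 s, if anything falls off the work surface, if the arm or the gripper's body presses on something with over 40 N, if the wrist force passes 120 N, or if a joint passes its speed limit or range.

## Working session

There is one attempt and no reset: what is moved stays moved. The work goes in short steps, Python scripts to look and compute and a tool call to move; the robot and the scene stay as the last step left them, time stands still between calls to the robot, and variables do not carry over. Pictures are saved under pics/ and viewed, at most 10 in all, crops included, and the job is handed in when it is done.

Besides the shell and the picture viewer there is one more tool, called after "Request:" by a JSON object that holds its "op" and its "data", one argument or row to a line. move_arm: Moves the arm, as the interface text tells. Its arguments: {"type":"object","properties":{"targets":{"type":"array","items":{"type":"array","items":{"type":"array","items":{"type":"number"}}}}},"required":["targets"]}

```bash
mkdir -p pics
cat > h.py <<'E'
import numpy as np, cv2
from rig import telemetry, snapshot, get_calibration, manip, outline_of
from scipy.spatial.transform import Rotation as R
def ray(cal,rc):
    K=np.array(cal["camera_matrix"]);d=np.array(cal["dist_coeffs"]);T=np.array(cal["world_from_camera"])
    p=cv2.undistortPoints(np.array([[[rc[1],rc[0]]]],float),K,d)[0,0]
    return T[:3,3],T[:3,:3]@np.array([p[0],p[1],1.])
def at_z(cal,rc,z):
    o,v=ray(cal,rc);return o+v*(z-o[2])/v[2]
def proj(cal,P):
    K=np.array(cal["camera_matrix"]);d=np.array(cal["dist_coeffs"]);T=np.linalg.inv(np.array(cal["world_from_camera"]))
    P=np.atleast_2d(np.array(P,float));return cv2.projectPoints(P,cv2.Rodrigues(T[:3,:3])[0],T[:3,3],K,d)[0][:,0]
def save(im,n,box=None,s=1):
    if box: im=im[box[0]:box[1],box[2]:box[3]]
    cv2.imwrite(f"pics/{n}.png",cv2.resize(im[:,:,::-1],None,fx=s,fy=s,interpolation=cv2.INTER_CUBIC))
E
python3 - <<'E'
from h import *
s=telemetry.observe();print({k:np.round(v,3).tolist() for k,v in s.items()})
ims=[]
for c in("scene","top"):
    im=snapshot(c);ims.append(im);cal=get_calibration(c);print(c,np.round(cal["world_from_camera"],3).tolist(),np.round(cal["camera_matrix"],0).tolist())
    for n in["block","dock","driver_center","marker_center","torch_center","knife_center","lamp_bar","lamp_square","glue_bottle","blower","thread_spool"]:
        for o in outline_of(n,c)[:2]:
            ys,xs=np.nonzero(o["pixels"]); print(c,n,round(o["confidence"],2),np.round(o["centre"],1).tolist(),ys.min(),ys.max(),xs.min(),xs.max(),len(ys))
save(np.vstack(ims),"a",s=0.78)
save(ims[0],"scene1",s=1.5);save(ims[1],"top1",s=1.5)
E
```

```text
{'clock': 0.0, 'joint_pos': [1.46, 0.502, -0.427, 1.551, 0.221, 1.138, -0.21], 'qd': [-0.0, -0.001, -0.001, -0.001, -0.0, 0.001, -0.0], 'joint_torque': [0.001, -56.66, -5.816, -27.912, -0.069, 0.031, 0.0], 'ee_pos': [0.237, -0.604, 0.226], 'tool_rot': [0.983, 0.186, -0.0, -0.001], 'force': [-0.646, 0.353, -0.469], 'ft_torque': [0.039, -0.044, -0.005], 'finger_force': 0.0, 'finger_gap': 1.0}
scene [[0.873, -0.27, 0.407, 0.253], [-0.488, -0.486, 0.725, -0.55], [0.002, -0.831, -0.556, 0.566], [0.0, 0.0, 0.0, 1.0]] [[379.0, 0.0, 250.0], [0.0, 379.0, 188.0], [0.0, 0.0, 1.0]]
scene block 0.7 [229.3, 233.6] 209 249 225 240 501
scene block 0.68 [199.6, 198.8] 168 227 170 223 2193
scene dock 0.57 [289.6, 263.2] 268 309 236 289 1231
scene marker_center 0.65 [254.6, 257.5] 231 285 257 266 388
scene torch_center 0.53 [160.2, 181.1] 152 181 177 186 177
scene knife_center 0.44 [162.8, 200.5] 152 176 197 205 161
scene glue_bottle 0.96 [229.8, 233.6] 209 251 225 240 544
scene blower 0.95 [240.6, 310.0] 216 253 297 319 475
scene thread_spool 0.84 [255.9, 188.2] 236 268 179 197 471
top [[-0.022, -0.98, 0.196, 0.383], [-1.0, 0.024, 0.009, 0.033], [-0.014, -0.196, -0.981, 1.164], [0.0, 0.0, 0.0, 1.0]] [[405.0, 0.0, 256.0], [0.0, 405.0, 187.0], [0.0, 0.0, 1.0]]
top block 0.73 [220.0, 218.1] 203 242 195 234 1131
top dock 0.63 [218.5, 316.5] 202 235 305 332 599
top driver_center 0.55 [231.0, 221.0] 225 235 215 225 69
top marker_center 0.43 [217.3, 314.8] 204 234 305 332 580
top marker_center 0.42 [218.0, 323.0] 212 222 317 328 81
top torch_center 0.65 [227.2, 204.6] 224 233 199 208 66
top knife_center 0.39 [210.3, 208.1] 209 217 202 210 54
top lamp_bar 0.38 [216.8, 267.4] 210 223 265 276 126
top glue_bottle 0.63 [218.3, 269.0] 211 223 265 276 122
top blower 0.5 [167.6, 298.7] 162 177 290 305 194
top thread_spool 0.6 [230.8, 219.5] 226 233 216 224 44
top thread_spool 0.28 [219.3, 269.1] 210 222 265 276 129
```

View pics/scene1.png

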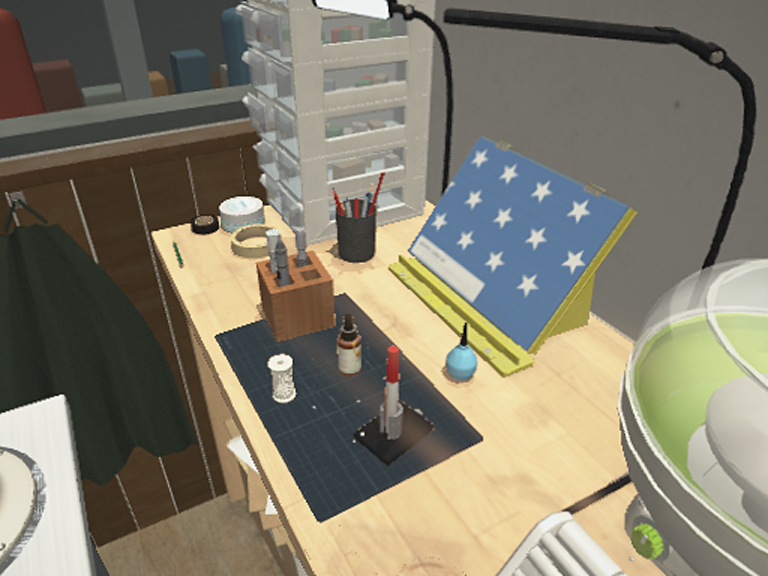

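View pics/top1.png

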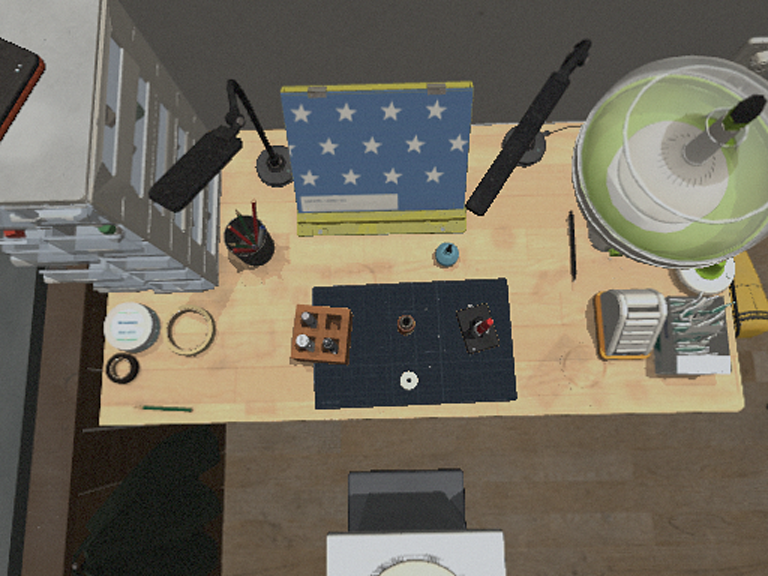

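The scene shows the marker (red cap) in the dock at right front, spool, dropper bottle and blower near it, block at left rear. In the top view the block's empty hole is its upper right one (about px 222,215 row/col), marker top about (217,323).

Run:
```python
from h import *
t=get_calibration("top");s=get_calibration("scene");w=get_calibration("wrist")
def tri(a,b):
    o1,v1=ray(s,a);o2,v2=ray(t,b);v1/=np.linalg.norm(v1);v2/=np.linalg.norm(v2)
    k=np.linalg.lstsq(np.c_[v1,-v2],o2-o1,rcond=None)[0];p,q=o1+k[0]*v1,o2+k[1]*v2;return np.round((p+q)/2,3),round(np.linalg.norm(p-q),4)
print("marker top tri",tri((232,262),(216,324)))
print("marker base z.. scene axis",at_z(s,(232,262),.147))
for nm,rc,z in[("marktop",(216,324),.147),("bottle top",(214,270),.1),("spool",(253,272),.06),("blower",(168,298),.06),("barlampnear",(141,317),.47),("barlampfar",(75,365),.47)]: print(nm,np.round(at_z(t,rc,z),3))
# dock plate corners and block top corners in top (pixels/1.5)
print("dock",[np.round(at_z(t,(y/1.5,x/1.5),.014),3)[:2].tolist() for x,y in[(456,307),(487,303),(499,347),(470,352)]])
print("block",[np.round(at_z(t,(y/1.5,x/1.5),.092),3)[:2].tolist() for x,y in[(297,305),(351,308),(347,363),(292,361)]])
print("tools",[np.round(at_z(t,(y/1.5,x/1.5),z),3).tolist() for x,y,z in[(331,343,.172),(303,341,.154),(306,317,.15),(333,323,.092)]])
print("sq lamp",np.round(at_z(t,(165/1.5,197/1.5),.45),3))
o=telemetry.observe();T=np.eye(4);T[:3,:3]=R.from_quat(o["tool_rot"]).as_matrix();T[:3,3]=o["ee_pos"]
print(np.round(np.linalg.inv(T)@np.array(w["world_from_camera"]),3));print(np.round(T,3),w["camera_matrix"],w["dist_coeffs"])
```

```text
marker top tri (array([ 0.51 , -0.127,  0.145]), np.float64(0.0066))
marker base z.. scene axis [ 0.51213608 -0.12991963  0.147     ]
marktop [ 0.507 -0.126  0.147]
bottle top [0.521 0.009 0.1  ]
spool [0.421 0.006 0.06 ]
blower [ 0.654 -0.074  0.06 ]
barlampnear [ 0.602 -0.07   0.47 ]
barlampfar [ 0.726 -0.165  0.47 ]
dock [[0.557, -0.091], [0.563, -0.151], [0.479, -0.169], [0.471, -0.114]]
block [[0.555, 0.201], [0.548, 0.104], [0.45, 0.112], [0.456, 0.209]]
tools [[0.478, 0.132, 0.172], [0.484, 0.181, 0.154], [0.525, 0.176, 0.15], [0.521, 0.137, 0.092]]
sq lamp [0.678 0.271 0.45 ]
[[ 0.001 -0.957 -0.289  0.078]
 [ 1.     0.001  0.001 -0.   ]
 [-0.    -0.289  0.957 -0.159]
 [ 0.     0.     0.     1.   ]]
[[ 0.931  0.365  0.     0.237]
 [ 0.365 -0.931 -0.    -0.605]
 [ 0.     0.    -1.     0.227]
 [ 0.     0.     0.     1.   ]] [[292.77870665   0.         253.0173087 ]
 [  0.         292.77870665 189.82636575]
 [  0.           0.           1.        ]] [-0.07206933  0.          0.          0.          0.        ]
```

```bash
cat >> h.py <<'E'
def plan(wps,dxy=1):
    """wps: (x,y,z,yaw_deg,closure,n rows); prints rows in tool axes from the measured pose"""
    o=telemetry.observe();p=np.array(o["ee_pos"]);r=R.from_quat(o["tool_rot"]);rows=[]
    for x,y,z,yaw,g,n in wps:
        c,s=np.cos(np.radians(yaw)),np.sin(np.radians(yaw))
        goal=R.from_matrix([[c,s,0],[s,-c,0],[0,0,-1]]);P=np.array([x,y,z])
        for k in range(n):
            f=1/(n-k);d=np.round(r.inv().apply((P-p)*f)*100,dxy)
            w=np.round((r.inv()*goal).as_rotvec(degrees=True)*f,1)
            p=p+r.apply(d/100);r=r*R.from_rotvec(w,degrees=True);rows.append([*d.tolist(),*w.tolist(),g])
    rows=[[float(f"{v:g}")+0 if v else 0 for v in q] for q in rows]
    for i in range(0,len(rows),10): print(str(rows[i:i+10]).replace(".0,",",").replace(".0]","]").replace(" ",""))
def st():
    o=telemetry.observe();r=R.from_quat(o["tool_rot"]).as_matrix()
    print("t",round(o["clock"],2),"p",np.round(o["ee_pos"],4),"yaw",round(np.degrees(np.arctan2(r[1,0],r[0,0])),1),"zt",np.round(r[:,2],3),"F",np.round(o["force"],1),"gap",round(o["finger_gap"],3),"ff",round(o["finger_force"],1),"q",np.round(o["joint_pos"],2))
E
python3 -c "
from h import *
plan([(.25,-.57,.30,40,0,2),(.42,-.18,.33,130,0,9),(.48,-.13,.28,180,0,6)])"
```

```text
[[1.2,-1.4,-3.7,0,0,-9.3,0],[1.5,-1.2,-3.6,0,0,-9.3,0],[4.2,-2.1,-0.3,0,0,-10,0],[4.5,-1.3,-0.3,0,0,-10,0],[4.7,-0.5,-0.3,0,0,-10,0],[4.7,0.3,-0.4,0,0,-10,0],[4.6,1.1,-0.3,0,0,-10,0],[4.4,1.9,-0.4,0,0,-10,0],[3.9,2.6,-0.3,0,0,-10,0],[3.4,3.3,-0.4,0,0,-10,0]]
[[2.9,3.8,-0.3,0,0,-10,0],[0,1.3,0.8,0,0,-8.3,0],[-0.2,1.3,0.8,0,0,-8.3,0],[-0.4,1.2,0.8,0,0,-8.3,0],[-0.5,1.2,0.9,0,0,-8.4,0],[-0.7,1.1,0.8,0,0,-8.3,0],[-0.9,0.9,0.9,0,0,-8.4,0]]
```

Request:
{"op": "move_arm", "data": {
  "targets": [
    [[1.2, -1.4, -3.7, 0, 0, -9.3, 0], [1.5, -1.2, -3.6, 0, 0, -9.3, 0], [4.2, -2.1, -0.3, 0, 0, -10, 0], [4.5, -1.3, -0.3, 0, 0, -10, 0], [4.7, -0.5, -0.3, 0, 0, -10, 0], [4.7, 0.3, -0.4, 0, 0, -10, 0], [4.6, 1.1, -0.3, 0, 0, -10, 0], [4.4, 1.9, -0.4, 0, 0, -10, 0], [3.9, 2.6, -0.3, 0, 0, -10, 0], [3.4, 3.3, -0.4, 0, 0, -10, 0]]
  ]
}}

```text
clock: 2.45
ee_pos: [0.4022, -0.2225, 0.3271]
tool_rot: [0.497, 0.867, -0.0, 0.0]
force: [0.4, 0.3, -0.6]
finger_gap: 1.001
finger_force: 0.0
```

```bash
python3 -c "
from h import *
st();plan([(.42,-.18,.33,130,0,2),(.48,-.13,.28,180,0,6)])"
```

```text
t 2.45 p [ 0.4022 -0.2225  0.3271] yaw 120.3 zt [ 0.    -0.001 -1.   ] F [ 0.4  0.3 -0.6] gap 1.001 ff 0.0 q [ 1.36  0.09 -0.96  1.86  0.08  1.23  0.91]
[[1.4,1.8,-0.1,0,0,-4.8,0],[1.2,2,-0.2,0,0.1,-4.9,0],[0,1.3,0.8,0,0,-8.3,0],[-0.2,1.3,0.8,0,0,-8.3,0],[-0.4,1.2,0.8,0,0,-8.3,0],[-0.5,1.2,0.9,0,0,-8.4,0],[-0.7,1.1,0.8,0,0,-8.3,0],[-0.9,1,0.9,0,-0.1,-8.4,0]]
```

Request:
{"op": "move_arm", "data": {
  "targets": [
    [[1.4, 1.8, -0.1, 0, 0, -4.8, 0], [1.2, 2, -0.2, 0, 0, -4.9, 0], [0, 1.3, 0.8, 0, 0, -8.3, 0], [-0.2, 1.3, 0.8, 0, 0, -8.3, 0], [-0.4, 1.2, 0.8, 0, 0, -8.3, 0], [-0.5, 1.2, 0.9, 0, 0, -8.4, 0], [-0.7, 1.1, 0.8, 0, 0, -8.3, 0], [-0.9, 1, 0.9, 0, 0, -8.4, 0], [0, 0, 0, 0, 0, 0, 0]]
  ]
}}

```text
clock: 3.58
ee_pos: [0.4801, -0.1311, 0.2789]
tool_rot: [0.003, 1.0, 0.001, -0.001]
force: [-0.1, -0.4, -0.1]
finger_gap: 1.001
finger_force: 0.0
```

Run:
```python
from h import *
st();im=snapshot("wrist");cal=get_calibration("wrist");save(im,"w1",s=1.5)
for n in["dock","marker_center"]:
    for o in outline_of(n,"wrist")[:2]:
        ys,xs=np.nonzero(o["pixels"]); print(n,round(o["confidence"],2),np.round(o["centre"],1),ys.min(),ys.max(),xs.min(),xs.max(),len(ys))
print(proj(cal,[[.51,-.127,.147],[.51,-.127,.052]]))
```

```text
t 3.58 p [ 0.4801 -0.1311  0.2789] yaw 179.7 zt [-0.001  0.002 -1.   ] F [-0.1 -0.4 -0.1] gap 1.001 ff 0.0 q [ 1.18  0.32 -1.14  1.85  0.31  1.18  1.49]
dock 0.71 [176.7 253.7] 148 210 226 279 1969
dock 0.2 [175.4 484.5] 162 189 458 511 761
marker_center 0.86 [194.6 258.8] 174 214 245 258 441
[[256.94083225 208.32611057]
 [255.94952948 184.05012744]]
```

View pics/w1.png

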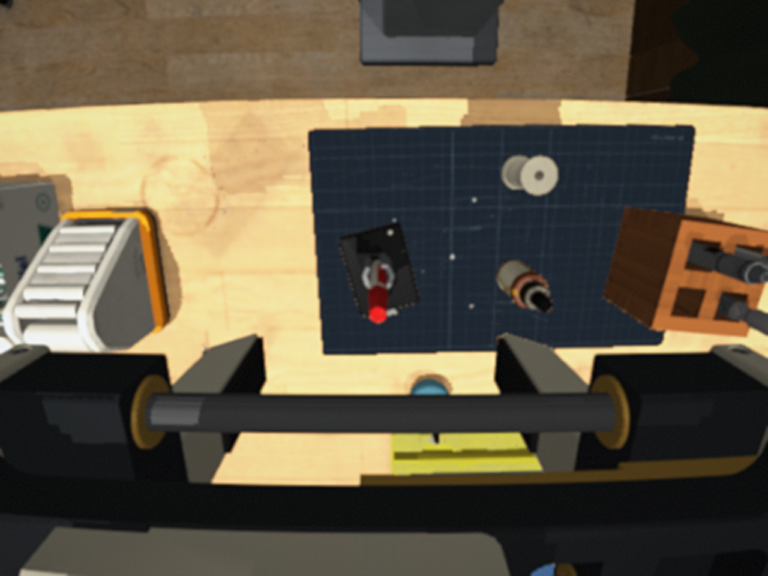

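The wrist picture shows the marker top at (377,313)/1.5, sleeve round (378,268)/1.5, plate corners (340,237),(400,224),(418,302); blower and bottle are clear of the fingers.

Run:
```python
from h import *
cal=get_calibration("wrist");f=lambda x,y,z:np.round(at_z(cal,(y/1.5,x/1.5),z),4)
m=f(377,313,.147);print("mark",m)
c=[f(340,237,.014)[:2],f(400,224,.014)[:2],f(418,302,.014)[:2]];print(c)
print("len",np.linalg.norm(c[0]-c[1]),np.linalg.norm(c[2]-c[1]),"yaw",np.degrees(np.arctan2(*(c[2]-c[1])[::-1])),"centre",(c[0]+c[2])/2)
x,y=m[:2]
plan([(x,y,.26,220,110,4),(x,y,.2,220,110,2)],2)
```

```text
mark [ 0.5106 -0.1337  0.147 ]
[array([ 0.4809, -0.1704]), array([ 0.4685, -0.1117]), array([ 0.5488, -0.0928])]
len 0.05999541649159541 0.08249424222332119 yaw 13.24449685552324 centre [ 0.51485 -0.1316 ]
[[-0.77,-0.03,0.49,0,0,-10.1,110],[-0.75,-0.17,0.5,0,0,-10.1,110],[-0.71,-0.3,0.49,0,0,-10.1,110],[-0.65,-0.41,0.5,0,0,-10.2,110],[0,0,3,0,0,0,110],[0,0,3,0,0,0,110]]
```

Request:
{"op": "move_arm", "data": {
  "targets": [
    [[-0.8, 0, 0.5, 0, 0, -10.1, 110], [-0.8, -0.2, 0.5, 0, 0, -10.1, 110], [-0.7, -0.3, 0.5, 0, 0, -10.1, 110], [-0.6, -0.4, 0.5, 0, 0, -10.2, 110], [0, 0, 3, 0, 0, 0, 110], [0, 0, 3, 0, 0, 0, 110], [0, 0, 0, 0, 0, 0, 110]]
  ]
}}

```text
clock: 4.6
ee_pos: [0.5093, -0.1338, 0.1983]
tool_rot: [-0.343, 0.939, 0.001, -0.002]
force: [-0.3, -0.2, 0.3]
finger_gap: 0.571
finger_force: 0.0
```

Run:
```python
from h import *
st();im=snapshot("wrist");cal=get_calibration("wrist");save(im,"w2",s=1.5)
for o in outline_of("marker_center","wrist")[:2]:
    ys,xs=np.nonzero(o["pixels"]); print(round(o["confidence"],2),np.round(o["centre"],1),ys.min(),ys.max(),xs[ys>ys.max()-6].mean(),xs.min(),xs.max())
print(proj(cal,[[.5106,-.1337,.147],[.5106,-.1337,.054]]))
```

```text
t 4.6 p [ 0.5093 -0.1338  0.1983] yaw -139.9 zt [-0.004  0.    -1.   ] F [-0.3 -0.2  0.3] gap 0.571 ff 0.0 q [ 1.1   0.55 -1.18  1.87  0.57  1.11  1.98]
0.56 [196.  257.6] 166 218 253.84375 244 263
[[252.17207253 207.41923588]
 [252.39799052 177.36757615]]
```

View pics/w2.png

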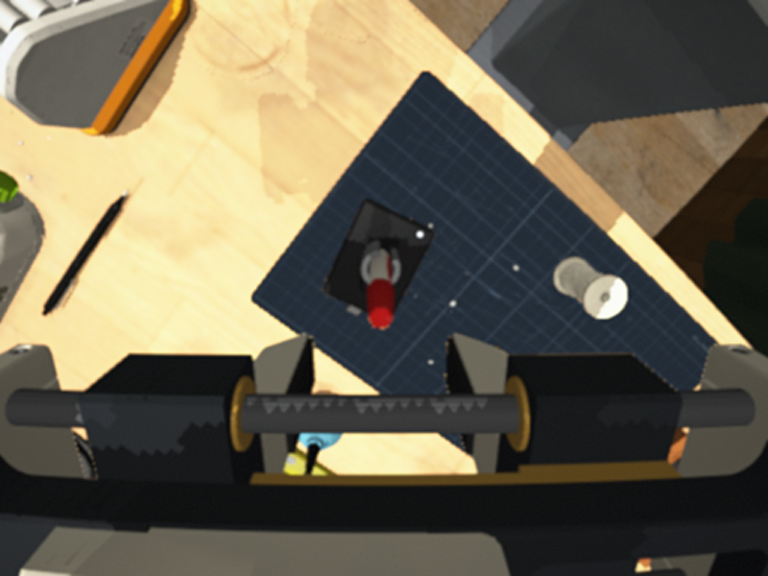

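The marker's top is at (380,316)/1.5, 2 mm further from the camera than predicted, so the marker is at about (0.512, -0.132). It sits centred between the fingers.

```bash
python3 -c "
from h import *
plan([(.512,-.132,.113,220,110,4)],2)"
```

```text
[[-0.03,0.02,2.19,0,0,0,110],[-0.03,0.02,2.19,0,0,0,110],[-0.03,0.02,2.19,0,0,0.1,110],[-0.04,0.01,2.2,0,0,0,110]]
```

Request:
{"op": "move_arm", "data": {
  "targets": [
    [[0, 0, 2.2, 0, 0, 0, 110], [0, 0, 2.2, 0, 0, 0, 110], [-0.1, 0, 2.2, 0, 0, 0, 110], [-0.1, 0, 2.0, 0, 0, 0, 110], [0, 0, 0, 0, 0, 0, 110], [0, 0, 0, 0, 0, 0, 220], [0, 0, 0, 0, 0, 0, 220], [0, 0, 0, 0, 0, 0, 220], [0, 0, 0, 0, 0, 0, 220]]
  ]
}}

```text
clock: 5.82
ee_pos: [0.5129, -0.1318, 0.1141]
tool_rot: [-0.344, 0.939, -0.0, 0.0]
force: [0.2, -0.0, 0.1]
finger_gap: 0.184
finger_force: 0.0
```

```bash
python3 -c "
from h import *
st()
plan([(.512,-.132,.18,220,230,4),(.49,-.10,.26,220,230,3),(.51,.128,.26,220,230,6)],1)"
```

```text
t 5.83 p [ 0.5129 -0.1318  0.1141] yaw -139.8 zt [ 0.001 -0.    -1.   ] F [ 0.2 -0.   0.1] gap 0.184 ff 0.0 q [ 1.01  0.66 -1.06  1.93  0.7   0.98  1.88]
[[0,0,-1.6,0,0,0.1,230],[0,0,-1.7,0,0,0,230],[0,0,-1.6,0,0,0.1,230],[0.1,0,-1.7,0,0,0,230],[-0.1,1.3,-2.7,0,0,0,230],[-0.1,1.3,-2.6,0,0,0,230],[-0.2,1.3,-2.7,0,0,0,230],[-2.7,2.7,0,0,0,0,230],[-2.7,2.7,0,0,0,0,230],[-2.7,2.7,0,0,0,0,230]]
[[-2.7,2.7,0,0,0,0,230],[-2.7,2.7,0,0,0,0,230],[-2.7,2.7,0,0,0,0,230]]
```

Request:
{"op": "move_arm", "data": {
  "targets": [
    [[0, 0, 0, 0, 0, 0, 230], [0, 0, 0, 0, 0, 0, 230], [0, 0, -1.6, 0, 0, 0, 230], [0, 0, -1.7, 0, 0, 0, 230], [0, 0, -1.6, 0, 0, 0, 230], [0, 0, -1.7, 0, 0, 0, 230], [-0.1, 1.3, -2.7, 0, 0, 0, 230], [-0.1, 1.3, -2.7, 0, 0, 0, 230], [-0.1, 1.3, -2.7, 0, 0, 0, 230]]
  ]
}}

```text
clock: 6.95
ee_pos: [0.4895, -0.0994, 0.2623]
tool_rot: [-0.344, 0.939, -0.0, 0.0]
force: [-0.1, 0.2, -0.1]
finger_gap: 0.161
finger_force: 30.0
```

```bash
python3 -c "
from h import *
st()
plan([(.48,.07,.27,220,230,5)],1)"
```

```text
t 6.95 p [ 0.4895 -0.0994  0.2623] yaw -139.8 zt [ 0. -0. -1.] F [-0.1  0.2 -0.1] gap 0.161 ff 30.0 q [ 1.18  0.43 -1.3   1.86  0.45  1.19  2.01]
[[-2,2.7,-0.2,0,0,0,230],[-2.1,2.7,-0.1,0,0,0.1,230],[-2,2.7,-0.2,0,0,0,230],[-2.1,2.7,-0.1,0,0,0.1,230],[-2,2.8,-0.2,0,0,0,230]]
```

Request:
{"op": "move_arm", "data": {
  "targets": [
    [[-2, 2.7, -0.2, 0, 0, 0, 230], [-2.1, 2.7, -0.1, 0, 0, 0, 230], [-2, 2.7, -0.2, 0, 0, 0, 230], [-2.1, 2.7, -0.1, 0, 0, 0, 230], [-2, 2.8, -0.2, 0, 0, 0, 230], [0, 0, 0, 0, 0, 0, 230]]
  ]
}}

```text
clock: 7.7
ee_pos: [0.4793, 0.0732, 0.27]
tool_rot: [-0.347, 0.938, -0.0, 0.001]
force: [-0.2, -1.0, -0.6]
finger_gap: 0.156
finger_force: 30.0
```

Run:
```python
from h import *
st();im=snapshot("wrist");cal=get_calibration("wrist");save(im,"w3",s=1.5)
for n in["block","driver_center","torch_center","knife_center","marker_center"]:
    for o in outline_of(n,"wrist")[:2]:
        ys,xs=np.nonzero(o["pixels"]); print(n,round(o["confidence"],2),np.round(o["centre"],1),ys.min(),ys.max(),xs.min(),xs.max())
print(np.round(proj(cal,[[.521,.135,.092],[.555,.201,.092],[.548,.104,.092],[.45,.112,.092],[.456,.209,.092],[.478,.132,.172]])*1.5))
```

```text
t 7.7 p [0.4793 0.0732 0.27  ] yaw -139.4 zt [ 0.001  0.    -1.   ] F [-0.2 -1.  -0.6] gap 0.156 ff 30.0 q [ 0.88  0.38 -1.31  1.89  0.4   1.18  1.7 ]
block 0.59 [197.7 287.5] 163 235 240 345
driver_center 0.81 [214.4 299.5] 194 234 285 307
torch_center 0.64 [224.9 314.5] 217 235 309 325
marker_center 0.77 [226.1 259.5] 181 262 239 264
[[405. 341.]
 [436. 412.]
 [356. 342.]
 [443. 261.]
 [523. 339.]
 [453. 343.]]
```

View pics/w3.png

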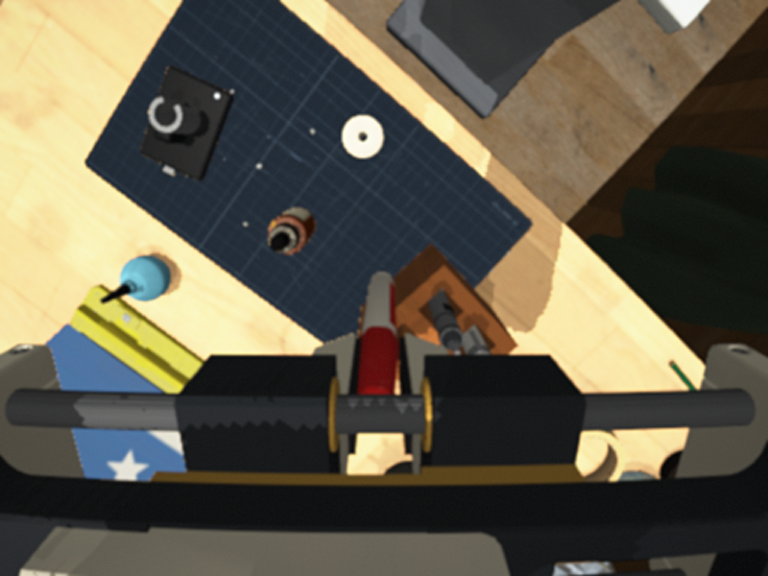

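The marker hangs upright in the fingers (foot at (380,278), axis at the image's middle column). The dock at (180,120) is empty, and the block's near top corner is at about (437,255). I'll fit the block on the first, unobstructed pictures.

```bash
cat > fit.py <<'E'
from h import *
from scipy.optimize import minimize
cals={c:get_calibration(c) for c in("top","scene")}
box={"top":(285,385,270,370),"scene":(235,350,240,350)}
def pts(x,y,a):
    c,s=np.cos(a),np.sin(a);q=np.array([[sx*.048,sy*.048,z] for z in(.002,.092) for sx,sy in((1,1),(1,-1),(-1,-1),(-1,1))])
    return np.c_[x+c*q[:,0]-s*q[:,1],y+s*q[:,0]+c*q[:,1],q[:,2]]
masks={}
for c in cals:
    im=cv2.imread(f"pics/{c}1.png");hsv=cv2.cvtColor(im,cv2.COLOR_BGR2HSV)
    m=((hsv[...,0]<14)|(hsv[...,0]>172))&(hsv[...,1]>90)&(hsv[...,2]<215)
    b=box[c];k=np.zeros_like(m);k[b[0]:b[1],b[2]:b[3]]=m[b[0]:b[1],b[2]:b[3]]
    n,l,s,_=cv2.connectedComponentsWithStats(k.astype(np.uint8));k=(l==1+np.argmax(s[1:,4])).astype(np.uint8)
    h=cv2.convexHull(cv2.findContours(k,0,2)[0][0]) if 0 else cv2.convexHull(np.argwhere(k)[:,::-1].astype(np.int32))
    hm=np.zeros_like(k);cv2.fillConvexPoly(hm,h,1);masks[c]=hm;print(c,cv2.boundingRect(h),hm.sum())
def cost(v,cs=("top","scene")):
    t=0
    for c in cs:
        h=cv2.convexHull((proj(cals[c],pts(v[0],v[1],v[2]))*1.5).astype(np.float32))
        m=np.zeros_like(masks[c]);cv2.fillConvexPoly(m,np.round(h*16).astype(np.int32),1,shift=4);t+=1-(m&masks[c]).sum()/(m|masks[c]).sum()
    return t
for cs in(("top","scene"),("top",),("scene",)):
    r=min((minimize(cost,[.502,.1565,a],args=(cs,),method="Nelder-Mead",options=dict(initial_simplex=[[.502,.156,a],[.512,.156,a],[.502,.166,a],[.502,.156,a+.1]])) for a in(-.12,-.06)),key=lambda r:r.fun);print(cs,np.round(r.x,4),r.fun)
    if len(cs)==2:v=r.x
a=v[2];c,s=np.cos(a),np.sin(a)
for hx,hy in((21,-21),(-21,-21),(-21,21),(21,21)): print(hx,hy,np.round([v[0]+(c*hx-s*hy)/1e3,v[1]+(s*hx+c*hy)/1e3],4))
out=[]
wc=get_calibration("wrist")
for n,cal in(("top1",cals["top"]),("scene1",cals["scene"]),("w3",wc)):
    im=cv2.imread(f"pics/{n}.png");P=proj(cal,pts(*v))*1.5;cx,cy=P.mean(0).astype(int)
    im=cv2.resize(im[cy-65:cy+65,cx-65:cx+65],(390,390),interpolation=cv2.INTER_CUBIC)
    P=np.round((P-[cx-65,cy-65])*3).astype(np.int32)
    for q in(P[:4],P[4:]): cv2.polylines(im,[q],True,(0,255,0),1)
    h=np.array([[v[0]+(c*x-s*y)/1e3,v[1]+(s*x+c*y)/1e3,.092] for x,y in((7.5,-7.5),(34.5,-7.5),(34.5,-34.5),(7.5,-34.5))])
    cv2.polylines(im,[np.round((proj(cal,h)*1.5-[cx-65,cy-65])*3).astype(np.int32)],True,(255,0,255),1);out.append(im)
cv2.imwrite("pics/ov.png",cv2.resize(np.hstack(out),(798,266)))
E
python3 fit.py
```

```text
top (291, 304, 62, 61) 3324
scene (256, 251, 80, 91) 5534
('top', 'scene') [ 0.5054  0.1597 -0.1033] 0.037613852813852766
('top',) [ 0.5053  0.1602 -0.104 ] 0.01773049645390068
('scene',) [ 0.5054  0.1593 -0.1086] 0.014621968616262526
21 -21 [0.5241 0.1367]
-21 -21 [0.4824 0.141 ]
-21 21 [0.4867 0.1828]
21 21 [0.5285 0.1784]
```

View pics/ov.png

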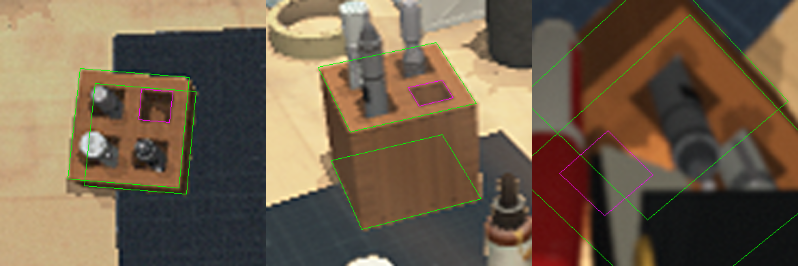

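Overlays match the block in both pictures (yaw −5.9°, empty hole at 0.524, 0.137).

```bash
python3 -c "
from h import *
plan([(.524,.137,.245,219,230,3),(.524,.137,.245,219,230,1),(.524,.137,.155,219,230,3)],2)"
```

```text
[[-2.59,0.8,0.79,0,0,0.4,230],[-2.59,0.82,0.79,0,0,0.3,230],[-2.58,0.83,0.78,0,0,0.4,230],[0,0,0,0,0,0,230],[0,0,3,0,0,0,230],[0,0,3,0,0,0,230],[0,0,3,0,0,0,230]]
```

Request:
{"op": "move_arm", "data": {
  "targets": [
    [[-2.6, 0.8, 0.8, 0, 0, 0.4, 230], [-2.6, 0.8, 0.8, 0, 0, 0.4, 230], [-2.6, 0.8, 0.8, 0, 0, 0.4, 230], [0, 0, 0, 0, 0, 0, 230], [0, 0, 0, 0, 0, 0, 230]]
  ]
}}

```text
clock: 8.62
ee_pos: [0.5242, 0.1373, 0.2445]
tool_rot: [-0.334, 0.943, -0.0, -0.0]
force: [-0.1, 0.5, -0.0]
finger_gap: 0.16
finger_force: 30.0
```

Run:
```python
from h import *
st();ims=[snapshot("scene"),snapshot("top")]
a=ims[0][100:260,130:330];b=ims[1][130:290,150:350]
cv2.imwrite("pics/d.png",cv2.resize(np.hstack([a,b])[:,:,::-1],None,fx=2,fy=2,interpolation=cv2.INTER_CUBIC))
c=get_calibration("scene");o=telemetry.observe();p=np.array(o["ee_pos"])
print((proj(c,[[p[0],p[1],p[2]-.101],[.524,.137,.092]])-[130,100])*2)
for o in outline_of("marker_center","scene")[:1]:
    ys,xs=np.nonzero(o["pixels"]);print(o["confidence"],(ys.max()-100)*2,(xs[ys>ys.max()-4].mean()-130)*2)
plan([(.524,.137,.155,219,230,3),(.524,.137,.125,219,230,2)],2)
```

```text
t 8.62 p [0.5242 0.1373 0.2445] yaw -141.0 zt [-0.001 -0.    -1.   ] F [-0.1  0.5 -0. ] gap 0.16 ff 30.0 q [ 0.59  0.51 -1.17  1.79  0.5   1.19  1.51]
[[150.94680856 126.3378585 ]
 [153.50935046 165.3921731 ]]
0.62 128 149.0
[[0.01,0.01,2.99,0,0,0,230],[0,0.01,3,0,0,0,230],[0.01,0.01,2.99,0,0,-0.1,230],[0,0,1.5,0,0,0,230],[0,0.01,1.5,0,0,0,230]]
```

View pics/d.png

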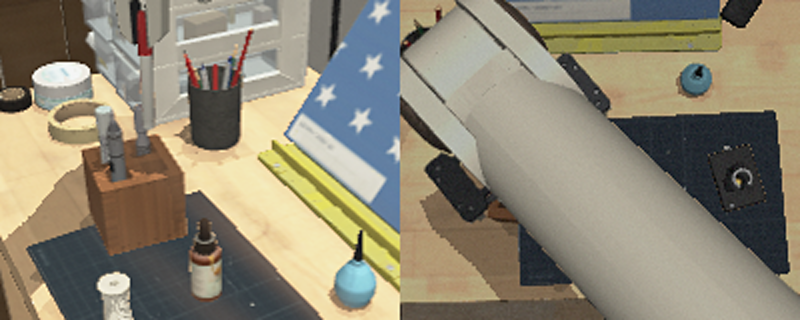

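The marker hangs vertically, its foot at (143,150) over the empty hole and the dock is empty. Lower.

Request:
{"op": "move_arm", "data": {
  "targets": [
    [[0, 0, 3, 0, 0, 0, 230], [0, 0, 3, 0, 0, 0, 230], [0, 0, 3, 0, 0, 0, 230], [0, 0, 1.5, 0, 0, 0, 230], [0, 0, 1.2, 0, 0, 0, 230], [0, 0, 0.3, 0, 0, 0, 230], [0, 0, 0, 0, 0, 0, 230]]
  ]
}}

```text
clock: 9.65
ee_pos: [0.5248, 0.1384, 0.1253]
tool_rot: [-0.334, 0.943, -0.0, 0.0]
force: [-0.4, 0.3, -0.7]
finger_gap: 0.159
finger_force: 30.0
```

Request:
{"op": "move_arm", "data": {
  "targets": [
    [[0, 0, 0.4, 0, 0, 0, 230], [0, 0, 0.3, 0, 0, 0, 230], [0, 0, 0.2, 0, 0, 0, 230], [0, 0, 0.1, 0, 0, 0, 230], [0, 0, 0, 0, 0, 0, 230]]
  ]
}}

```text
clock: 10.28
ee_pos: [0.5244, 0.1382, 0.1147]
tool_rot: [-0.334, 0.943, 0.0, -0.0]
force: [0.4, 0.5, 0.4]
finger_gap: 0.163
finger_force: 30.0
```

Request:
{"op": "move_arm", "data": {
  "targets": [
    [[0, 0, 0.1, 0, 0, 0, 230], [0, 0, 0.1, 0, 0, 0, 230], [0, 0, 0, 0, 0, 0, 230]]
  ]
}}

```text
clock: 10.65
ee_pos: [0.5244, 0.1382, 0.1127]
tool_rot: [-0.334, 0.943, 0.0, -0.0]
force: [0.4, -0.7, -0.9]
finger_gap: 0.16
finger_force: 30.0
```

Request:
{"op": "move_arm", "data": {
  "targets": [
    [[0, 0, 0, 0, 0, 0, 170], [0, 0, 0, 0, 0, 0, 170], [0, 0, 0, 0, 0, 0, 170], [0, 0, -2, 0, 0, 0, 170], [0, 0, -4, 0, 0, 0, 170], [0, 0, -5, 0, 0, 0, 170], [0, 0, 0, 0, 0, 0, 170]]
  ]
}}

```text
clock: 11.52
ee_pos: [0.5269, 0.14, 0.2278]
tool_rot: [-0.334, 0.943, -0.001, 0.004]
force: [-0.1, 0.4, 0.3]
finger_gap: 0.332
finger_force: 0.0
```

```bash
python3 -c "
from h import *
st()
plan([(.46,.12,.235,219,130,3)],1)"
```

```text
t 11.53 p [0.5269 0.14   0.2278] yaw -141.0 zt [ 0.008  0.002 -1.   ] F [-0.1  0.4  0.3] gap 0.332 ff 0.0 q [ 0.57  0.52 -1.16  1.81  0.53  1.15  1.49]
[[2.1,0.9,-0.3,-0.1,0.1,0,130],[2.2,0.9,-0.2,-0.1,0.2,0,130],[2.1,0.9,-0.3,0,0.1,0,130]]
```

```bash
python3 -c "
from h import *
plan([(.432,.141,.20,180,170,4)],1)"
```

```text
[[1.8,1.5,0.7,0,0.1,9.8,170],[2.1,1.2,0.7,0,0.1,9.7,170],[2.2,0.8,0.7,0,0.1,9.8,170],[2.4,0.4,0.6,0,0.2,9.7,170]]
```

Request:
{"op": "move_arm", "data": {
  "targets": [
    [[1.8, 1.5, 0.7, 0, 0, 9.8, 170], [2.1, 1.2, 0.7, 0, 0, 9.7, 170], [2.2, 0.8, 0.7, 0, 0, 9.8, 170], [2.4, 0.4, 0.6, 0, 0.5, 9.7, 170], [0, 0, 0, 0, -10, 0, 170], [0, 0, 0, 0, -10, 0, 170], [0, 0, 0, 0, -10, 0, 170], [0, 0, 0, 0, 0, 0, 170]]
  ]
}}

```text
clock: 12.52
ee_pos: [0.4326, 0.1405, 0.1997]
tool_rot: [-0.002, 0.966, -0.003, 0.259]
force: [-0.6, -0.8, -0.3]
finger_gap: 0.34
finger_force: 0.0
```

Run:
```python
from h import *
st();im=snapshot("wrist");cal=get_calibration("wrist")
P=proj(cal,[[.482,.141,.107],[.482,.141,.012+.138],[.482,.141,.172],[.482,.141,.092]]);print(np.round(P,1))
x,y=P[0];x0=int(np.clip(x-70,0,372));y0=int(np.clip(y-60,0,279));print(x0,y0)
save(im,"e",(y0,y0+105,x0,x0+140),5.6)
np.save("e.npy",im);np.save("e_T.npy",cal["world_from_camera"])
for n in["driver_center"]:
    for o in outline_of(n,"wrist")[:2]:
        ys,xs=np.nonzero(o["pixels"]);print(round(o["confidence"],2))
        for r in range(ys.min(),ys.max()+1,3): q=xs[ys==r];print(r,q.min(),q.max(),end="; ")
```

```text
t 12.53 p [0.4326 0.1405 0.1997] yaw -179.6 zt [ 0.5   -0.005 -0.866] F [-0.6 -0.8 -0.3] gap 0.34 ff 0.0 q [ 0.78 -0.18 -1.26  2.42  0.27  0.33  0.82]
[[255.6 188.4]
 [255.5 225.5]
 [255.5 248.1]
 [255.6 177.3]]
185 128
0.57
163 247 257; 166 245 261; 169 245 261; 172 245 261; 175 245 262; 178 245 262; 181 245 262; 184 245 262; 187 245 262; 190 245 262; 193 245 262; 196 244 262; 199 244 262; 202 244 262; 205 244 262; 208 244 262; 211 244 262; 214 244 263; 217 243 263; 220 244 262; 223 245 262; 226 246 260; 229 247 259; 232 248 258; 235 250 256; 238 250 256; 241 250 256; 244 251 255;
```

View pics/e.png

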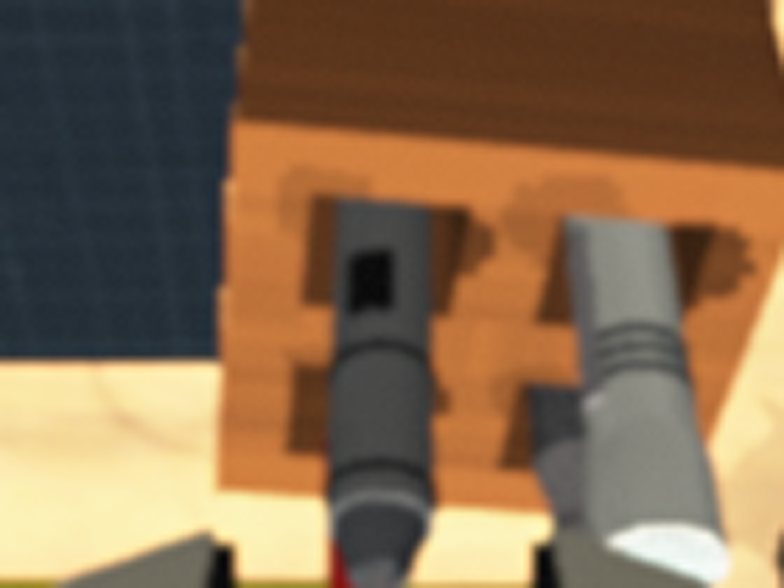

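The driver stands nearly upright; its switch (crop 371,280) sits 11 px left of the body axis (382), about 12° towards −y, so driver yaw ≈ +12°, practically the dock's 13°.

Run:
```python
from h import *
cal=get_calibration("wrist")
for x in(.478,.482,.486): print(x,np.round(proj(cal,[[x,.139,.172],[x-.0085,.139,.150],[x-.0085,.139,.113],[x-.0085,.139,.099]])[:,1],1))
im=np.load("e.npy");g=im[:,250:257].mean((1,2));print([(r,int(g[r])) for r in range(158,252)])
```

```text
0.478 [248.  218.8 186.1 175.3]
0.482 [250.7 221.9 189.2 178.4]
0.486 [253.4 224.8 192.2 181.4]
[(158, 134), (159, 132), (160, 131), (161, 130), (162, 126), (163, 107), (164, 84), (165, 72), (166, 71), (167, 72), (168, 72), (169, 72), (170, 72), (171, 68), (172, 54), (173, 37), (174, 27), (175, 26), (176, 26), (177, 27), (178, 27), (179, 26), (180, 26), (181, 27), (182, 37), (183, 54), (184, 67), (185, 72), (186, 73), (187, 69), (188, 58), (189, 45), (190, 54), (191, 68), (192, 72), (193, 73), (194, 72), (195, 72), (196, 71), (197, 71), (198, 72), (199, 72), (200, 72), (201, 71), (202, 72), (203, 71), (204, 71), (205, 72), (206, 72), (207, 72), (208, 71), (209, 62), (210, 46), (211, 47), (212, 61), (213, 70), (214, 74), (215, 89), (216, 104), (217, 92), (218, 69), (219, 58), (220, 58), (221, 58), (222, 59), (223, 59), (224, 58), (225, 58), (226, 58), (227, 63), (228, 74), (229, 82), (230, 87), (231, 91), (232, 95), (233, 93), (234, 89), (235, 89), (236, 94), (237, 97), (238, 98), (239, 99), (240, 101), (241, 102), (242, 114), (243, 143), (244, 168), (245, 167), (246, 142), (247, 120), (248, 112), (249, 109), (250, 116), (251, 140)]
```

Request:
{"op": "move_arm", "data": {
  "targets": [
    [[0, 0, -1.5, 0, 10, 0, 150], [0, 0, -1.5, 0, 10, 0, 150], [0, 0, -1, 0, 10, 0, 150], [0, 0, 0, 0, 0, 0, 150]]
  ]
}}

```text
clock: 13.12
ee_pos: [0.417, 0.1393, 0.2303]
tool_rot: [0.001, 1.0, 0.002, -0.008]
force: [0.6, 0.9, -0.5]
finger_gap: 0.411
finger_force: 0.0
```

Run:
```python
from h import *
st()
cal=dict(get_calibration("wrist"));cal["world_from_camera"]=np.load("e_T.npy")
v=(.5054,.1597,-.1033);c,s=np.cos(v[2]),np.sin(v[2])
L=[(-48,-48),(48,-48),(-34.5,-34.5),(-34.5,-7.5),(-7.5,-34.5)]
P=[[v[0]+(c*x-s*y)/1e3,v[1]+(s*x+c*y)/1e3,.092] for x,y in L]
print(np.round((proj(cal,P)-[185,128])*5.6))
plan([(.48,.137,.23,219,150,4),(.48,.137,.20,219,150,1)],1)
```

```text
t 13.12 p [0.417  0.1393 0.2303] yaw 179.8 zt [-0.016  0.005 -1.   ] F [ 0.6  0.9 -0.5] gap 0.411 ff 0.0 q [ 0.51  0.19 -0.97  2.02  0.17  1.03  1.03]
[[247. 145.]
 [226. 510.]
 [324. 214.]
 [484. 227.]
 [312. 325.]]
[[-1.6,-0.1,0,0.1,-0.2,-9.8,150],[-1.5,-0.3,0,0.2,-0.2,-9.8,150],[-1.5,-0.6,0,0.1,-0.2,-9.8,150],[-1.4,-0.8,0,0.2,-0.2,-9.8,150],[0,0,3,0,0,0,150]]
```

Request:
{"op": "move_arm", "data": {
  "targets": [
    [[-1.6, 0, 0, 0, 0, -9.8, 150], [-1.5, -0.2, 0, 0.2, -0.2, -9.8, 150], [-1.6, -0.4, 0, 0.2, -0.3, -9.8, 150], [-1.6, -0.6, 0, 0.2, -0.3, -9.8, 150], [0, 0, 0, 0, 0, 0, 150]]
  ]
}}

```text
clock: 13.75
ee_pos: [0.4793, 0.1441, 0.2313]
tool_rot: [-0.335, 0.942, -0.003, 0.003]
force: [0.1, -0.2, -0.5]
finger_gap: 0.414
finger_force: 0.0
```

Run:
```python
from h import *
st();im=snapshot("wrist");cal=get_calibration("wrist");save(im,"w4",(110,300,150,360),1)
P=proj(cal,[[.480,.141,.092],[.480,.141,.15],[.480,.141,.172]]);print(np.round(P,1))
for n in("driver_center","torch_center"):
  for o in outline_of(n,"wrist")[:1]:
    ys,xs=np.nonzero(o["pixels"]);print(n,round(o["confidence"],2))
    for r in range(ys.min(),ys.max()+1,4): q=xs[ys==r];print(r,q.min(),q.max(),end="; ")
plan([(.48,.141,.23,219,150,1),(.48,.141,.115,219,150,4)],1)
```

```text
t 13.75 p [0.4793 0.1441 0.2313] yaw -140.9 zt [ 0.009 -0.004 -1.   ] F [ 0.1 -0.2 -0.5] gap 0.414 ff 0.0 q [ 0.52  0.35 -1.05  1.91  0.36  1.07  1.58]
[[250.9 177.5]
 [249.7 194.5]
 [249.1 203.1]]
driver_center 0.84
161 249 251; 165 246 255; 169 244 258; 173 244 258; 177 243 258; 181 242 258; 185 241 258; 189 240 258; 193 240 258; 197 240 258; 201 243 255; 205 247 250; torch_center 0.83
189 278 279; 193 273 282; 197 270 283; 201 270 284; 205 270 285; 209 271 286; 213 271 288; 217 271 290; 221 271 290; 225 270 284; 229 270 284; 233 272 284; 237 275 284; [[0.1,-0.3,0.2,-0.6,0.2,0.1,150],[0,0,2.9,0,0,0,150],[0,0,2.9,0,0,0,150],[0,0,2.9,0,0,0,150],[0,0,2.8,0,0,0,150]]
```

Request:
{"op": "move_arm", "data": {
  "targets": [
    [[0, -0.2, 0.2, -0.6, 0.2, 0, 150], [0, 0, 2.9, 0, 0, 0, 150], [-0.1, 0, 2.9, 0, 0, 0, 150], [0, 0, 2.9, 0, 0, 0, 150], [0, 0, 2.7, 0, 0, 0, 150], [0, 0, 0, 0, 0, 0, 150]]
  ]
}}

```text
clock: 14.65
ee_pos: [0.4815, 0.1426, 0.1156]
tool_rot: [-0.335, 0.942, 0.0, -0.001]
force: [-0.0, -0.2, 0.6]
finger_gap: 0.412
finger_force: 0.0
```

Run:
```python
from h import *
st()
```

```text
t 14.65 p [0.4815 0.1426 0.1156] yaw -140.9 zt [-0.001  0.    -1.   ] F [-0.  -0.2  0.6] gap 0.412 ff 0.0 q [ 0.39  0.52 -0.91  2.    0.54  0.88  1.44]
```

Close and lift a little, then straight up.

Request:
{"op": "move_arm", "data": {
  "targets": [
    [[0, 0, 0, 0, 0, 0, 230], [0, 0, 0, 0, 0, 0, 230], [0, 0, 0, 0, 0, 0, 230], [0, 0, 0, 0, 0, 0, 230], [0, 0, 0, 0, 0, 0, 230]]
  ]
}}

```text
clock: 15.28
ee_pos: [0.4843, 0.1436, 0.1182]
tool_rot: [-0.335, 0.942, -0.0, 0.003]
force: [-0.7, -1.2, 6.4]
finger_gap: 0.177
finger_force: 30.0
```

Request:
{"op": "move_arm", "data": {
  "targets": [
    [[0, 0, -1, 0, 0, 0, 230], [0, 0, -2, 0, 0, 0, 230], [0, 0, -2, 0, 0, 0, 230], [0, 0, -2.5, 0, 0, 0, 230], [0, 0, -2.5, 0, 0, 0, 230], [0, 0, -3, 0, 0, 0, 230], [0, 0, -2, 0, 0, 0, 230], [0, 0, 0, 0, 0, 0, 230]]
  ]
}}

```text
clock: 16.27
ee_pos: [0.4836, 0.1436, 0.2688]
tool_rot: [-0.335, 0.942, -0.001, 0.003]
force: [-0.6, -0.6, -0.7]
finger_gap: 0.178
finger_force: 30.0
```

```bash
python3 -c "
from h import *
st()
plan([(.45,.03,.265,220,230,4),(.49,-.11,.25,220,230,4)],1)"
```

```text
t 16.27 p [0.4836 0.1436 0.2688] yaw -140.8 zt [ 0.006  0.001 -1.   ] F [-0.6 -0.6 -0.7] gap 0.178 ff 30.0 q [ 0.56  0.32 -1.08  1.85  0.31  1.15  1.63]
[[2.4,-1.7,0.1,0,0.1,-0.2,230],[2.5,-1.7,0.1,-0.1,0.1,-0.2,230],[2.5,-1.6,0.1,0,0.1,-0.2,230],[2.4,-1.6,0.1,-0.1,0,-0.2,230],[1.5,-3.3,0.4,0,0,0,230],[1.5,-3.3,0.4,0,0,0,230],[1.5,-3.4,0.3,0,0,0,230],[1.4,-3.3,0.4,0,0,0,230]]
```

Request:
{"op": "move_arm", "data": {
  "targets": [
    [[2.4, -1.7, 0.1, 0, 0.1, -0.2, 230], [2.5, -1.7, 0.1, 0, 0.1, -0.2, 230], [2.5, -1.6, 0.1, 0, 0.1, -0.2, 230], [2.4, -1.6, 0.1, 0, 0, -0.2, 230], [1.5, -3.3, 0.4, 0, 0, 0, 230], [1.5, -3.3, 0.4, 0, 0, 0, 230], [1.5, -3.4, 0.4, 0, 0, 0, 230], [1.4, -3.3, 0.4, 0, 0, 0, 230], [0, 0, 0, 0, 0, 0, 230]]
  ]
}}

```text
clock: 17.4
ee_pos: [0.4885, -0.1129, 0.2457]
tool_rot: [-0.339, 0.941, 0.0, -0.002]
force: [0.2, 1.6, -0.6]
finger_gap: 0.178
finger_force: 30.0
```

```bash
python3 -c "
from h import *
st()
plan([(.512,-.132,.25,220,230,2),(.512,-.132,.195,220,230,3)],1)"
```

```text
t 17.4 p [ 0.4885 -0.1129  0.2457] yaw -140.3 zt [-0.004 -0.001 -1.   ] F [ 0.2  1.6 -0.6] gap 0.178 ff 30.0 q [ 1.01  0.32 -0.99  1.88  0.3   1.1   2.16]
[[-0.3,-1.5,-0.2,0,-0.1,-0.2,230],[-0.3,-1.5,-0.2,0.1,-0.1,-0.1,230],[0,0,1.8,0,0,0,230],[0,0,1.8,0,0,0,230],[0,0,1.9,0,0,0,230]]
```

Request:
{"op": "move_arm", "data": {
  "targets": [
    [[-0.3, -1.5, -0.2, 0, -0.1, 0, 230], [-0.3, -1.5, -0.2, 0, -0.1, 0, 230], [0, 0, 1.8, 0, 0, 0, 230], [0, 0, 1.8, 0, 0, 0, 230], [0, 0, 1.9, 0, 0, 0, 230], [0, 0, 0, 0, 0, 0, 230], [0, 0, 0, 0, 0, 0, 230]]
  ]
}}

```text
clock: 18.27
ee_pos: [0.5134, -0.1287, 0.1966]
tool_rot: [-0.342, 0.94, -0.0, 0.001]
force: [-0.1, -0.6, 0.8]
finger_gap: 0.177
finger_force: 30.0
```

```bash
cat > hov.py <<'E'
from h import *
import sys
st();o=telemetry.observe();p=np.array(o["ee_pos"]);z=R.from_quat(o["tool_rot"]).as_matrix()[:,2]
out=[]
for c in("wrist","scene"):
    im=snapshot(c);cal=get_calibration(c);np.save(f"h_{c}.npy",im);np.save(f"hT_{c}.npy",cal["world_from_camera"])
    m=proj(cal,[.513,-.132,.06])[0].astype(int);w,h=50,50
    x0,y0=m[0]-w,m[1]-h-(20 if c=="scene" else 0)
    out.append(cv2.resize(im[y0:y0+100,x0:x0+100,::-1],(400,400),interpolation=cv2.INTER_CUBIC))
    f=p+z*.104
    print(c,"x0,y0",x0,y0,"crop px (x4): foot if aligned",np.round((proj(cal,[f,f-z*.04])-[x0,y0])*4).tolist(),"rim c",np.round((proj(cal,[[.513,-.132,.052],[.513,-.132,.012]])-[x0,y0])*4).tolist())
    for q in outline_of("driver_center",c)[:1]:
        ys,xs=np.nonzero(q["pixels"]);print(round(q["confidence"],2),[(r,int(xs[ys==r].min()),int(xs[ys==r].max())) for r in range(ys.min(),ys.max()+1,4)])
cv2.imwrite("pics/%s.png"%sys.argv[1],np.hstack(out))
E
python3 hov.py f1
```

```text
t 18.27 p [ 0.5134 -0.1287  0.1966] yaw -140.0 zt [ 0.002  0.    -1.   ] F [-0.1 -0.6  0.8] gap 0.177 ff 30.0 q [ 0.94  0.44 -0.93  1.87  0.4   1.03  2.11]
wrist x0,y0 201 126 crop px (x4): foot if aligned [[208.0, 249.0], [208.0, 305.0]] rim c [[200.0, 196.0], [201.0, 163.0]]Traceback (most recent call last):
  File "hov.py", line 13, in <module>
    ys,xs=np.nonzero(q["pixels"]);print(round(q["confidence"],2),[(r,int(xs[ys==r].min()),int(xs[ys==r].max())) for r in range(ys.min(),ys.max()+1,4)])
                                                                         ~~~~~~~~~~~~~^^
    return umr_minimum(a, axis, None, out, keepdims, initial, where)
ValueError: zero-size array to reduction operation minimum which has no identity
```

```bash
sed -i 's/,4)\])$/,4) if (ys==r).any()])/' hov.py; python3 hov.py f1
```

```text
t 18.38 p [ 0.5138 -0.129   0.1971] yaw -140.0 zt [ 0.003 -0.    -1.   ] F [ 0.6 -0.1  0.4] gap 0.174 ff 30.0 q [ 0.94  0.43 -0.93  1.87  0.4   1.03  2.11]
wrist x0,y0 201 126 crop px (x4): foot if aligned [[207.0, 250.0], [206.0, 307.0]] rim c [[202.0, 196.0], [203.0, 163.0]]
0.77 [(174, 257, 260), (178, 249, 261), (182, 246, 262), (186, 244, 262), (190, 244, 263), (194, 243, 264), (198, 242, 265), (202, 242, 265), (206, 242, 265), (210, 242, 265), (214, 241, 266), (218, 241, 266), (222, 241, 266), (226, 240, 266), (230, 240, 266), (234, 239, 267), (238, 239, 267), (242, 239, 267), (246, 238, 268), (250, 238, 268), (254, 237, 269), (258, 237, 269), (262, 238, 268), (290, 253, 254)]
scene x0,y0 212 199 crop px (x4): foot if aligned [[200.0, 222.0], [202.0, 154.0]] rim c [[200.0, 292.0], [198.0, 352.0]]
0.76 [(186, 262, 264), (190, 259, 265), (194, 257, 266), (198, 257, 266), (202, 257, 266), (206, 257, 266), (210, 257, 266), (214, 257, 266), (218, 258, 266), (222, 259, 266), (226, 259, 267), (230, 259, 267), (234, 259, 266), (238, 258, 266), (242, 257, 266), (246, 256, 265), (250, 256, 265), (254, 256, 265), (258, 259, 261)]
```

View pics/f1.png

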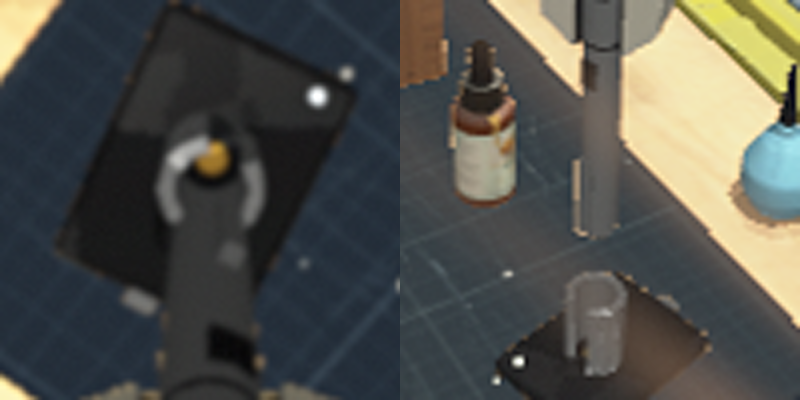

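The wrist crop shows the sleeve ring centred at x≈212 with the brass floor contact at (213,158) and the driver body also centred at x≈211. Its rib (232,250) and switch (230,345) point about as far right of up as the slot and plate edge. The scene crop shows the driver vertical above the sleeve. I'll go down to just above the rim and check again.

Request:
{"op": "move_arm", "data": {
  "targets": [
    [[0, 0, 1, 0, 0, 0, 230], [0, 0, 1, 0, 0, 0, 230], [0, 0, 1, 0, 0, 0, 230], [0, 0, 0, 0, 0, 0, 230], [0, 0, 0, 0, 0, 0, 230]]
  ]
}}

```text
clock: 19.2
ee_pos: [0.5135, -0.1288, 0.1665]
tool_rot: [-0.342, 0.94, -0.0, 0.001]
force: [-0.1, -0.3, -0.6]
finger_gap: 0.179
finger_force: 30.0
```

```bash
python3 hov.py f2
python3 - <<'E'
import cv2,numpy as np
im=cv2.imread("pics/f2.png");L=cv2.LUT(im,np.array([min(255,int(255*(i/255)**.6)) for i in range(256)],np.uint8));cv2.imwrite("pics/f2.png",L)
E
```

```text
t 19.2 p [ 0.5135 -0.1288  0.1665] yaw -140.0 zt [ 0.002  0.    -1.   ] F [-0.1 -0.3 -0.6] gap 0.179 ff 30.0 q [ 0.91  0.47 -0.9   1.9   0.45  0.98  2.08]
wrist x0,y0 200 134 crop px (x4): foot if aligned [[211.0, 217.0], [211.0, 274.0]] rim c [[203.0, 195.0], [204.0, 156.0]]
0.74 [(173, 258, 258), (177, 250, 261), (181, 245, 262), (185, 244, 262), (189, 244, 263), (193, 244, 263), (197, 243, 264), (201, 243, 264), (205, 242, 265), (209, 241, 265), (213, 241, 266), (217, 241, 266), (221, 241, 266), (225, 240, 267), (229, 240, 266), (233, 240, 266), (237, 239, 267), (241, 239, 267), (245, 238, 268), (249, 238, 268), (253, 238, 269), (257, 237, 269), (261, 237, 269), (289, 251, 256)]
scene x0,y0 212 199 crop px (x4): foot if aligned [[198.0, 271.0], [200.0, 207.0]] rim c [[200.0, 292.0], [198.0, 352.0]]
0.62 [(200, 262, 262), (204, 259, 266), (208, 257, 267), (212, 257, 267), (216, 257, 266), (220, 257, 266), (224, 257, 266), (228, 257, 266), (232, 257, 266), (236, 257, 266), (240, 257, 267), (244, 256, 267), (248, 256, 267), (252, 256, 267), (256, 255, 267), (260, 256, 267), (264, 255, 266), (268, 256, 265)]
```

View pics/f2.png

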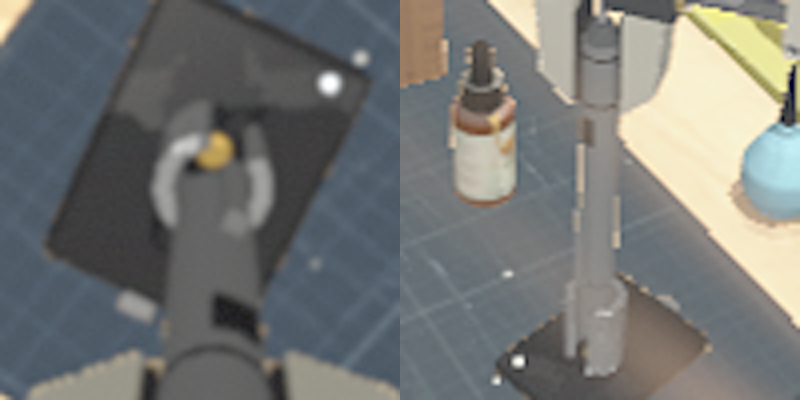

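The slot is at about (225,112), up and right of the sleeve centre (213,188), in line with the rib (235,222). The foot lies centred over the ring within about 1 mm, so I'm lowering slowly.

Request:
{"op": "move_arm", "data": {
  "targets": [
    [[0, 0, 0.4, 0, 0, 0, 230], [0, 0, 0.4, 0, 0, 0, 230], [0, 0, 0.4, 0, 0, 0, 230], [0, 0, 0.3, 0, 0, 0, 230], [0, 0, 0, 0, 0, 0, 230]]
  ]
}}

```text
clock: 20.02
ee_pos: [0.5132, -0.1289, 0.1512]
tool_rot: [-0.342, 0.94, -0.0, 0.001]
force: [0.0, 0.0, 0.3]
finger_gap: 0.184
finger_force: 30.0
```

Request:
{"op": "move_arm", "data": {
  "targets": [
    [[0, 0, 0.3, 0, 0, 0, 230], [0, 0, 0.3, 0, 0, 0, 230], [0, 0, 0.3, 0, 0, 0, 230], [0, 0, 0.3, 0, 0, 0, 230], [0, 0, 0, 0, 0, 0, 230]]
  ]
}}

```text
clock: 20.65
ee_pos: [0.5132, -0.129, 0.1392]
tool_rot: [-0.342, 0.94, -0.0, 0.001]
force: [-0.0, -0.2, -1.1]
finger_gap: 0.176
finger_force: 30.0
```

Request:
{"op": "move_arm", "data": {
  "targets": [
    [[0, 0, 0.3, 0, 0, 0, 230], [0, 0, 0.3, 0, 0, 0, 230], [0, 0, 0.3, 0, 0, 0, 230], [0, 0, 0.2, 0, 0, 0, 230], [0, 0, 0, 0, 0, 0, 230]]
  ]
}}

```text
clock: 21.28
ee_pos: [0.5133, -0.129, 0.1283]
tool_rot: [-0.342, 0.94, -0.0, 0.001]
force: [-0.4, -0.0, -0.6]
finger_gap: 0.179
finger_force: 30.0
```

Request:
{"op": "move_arm", "data": {
  "targets": [
    [[0, 0, 0.2, 0, 0, 0, 230], [0, 0, 0.2, 0, 0, 0, 230], [0, 0, 0.1, 0, 0, 0, 230], [0, 0, 0, 0, 0, 0, 230]]
  ]
}}

```text
clock: 21.78
ee_pos: [0.5134, -0.129, 0.1234]
tool_rot: [-0.342, 0.94, -0.0, 0.001]
force: [-0.0, -0.5, 0.1]
finger_gap: 0.178
finger_force: 30.0
```

Request:
{"op": "move_arm", "data": {
  "targets": [
    [[0, 0, 0.1, 0, 0, 0, 230], [0, 0, 0.1, 0, 0, 0, 230], [0, 0, 0, 0, 0, 0, 230]]
  ]
}}

```text
clock: 22.15
ee_pos: [0.5134, -0.1289, 0.1214]
tool_rot: [-0.342, 0.94, -0.0, 0.001]
force: [0.2, -0.5, -1.0]
finger_gap: 0.178
finger_force: 30.0
```

Request:
{"op": "move_arm", "data": {
  "targets": [
    [[0, 0, 0.1, 0, 0, 0, 230], [0, 0, 0.1, 0, 0, 0, 230], [0, 0, 0, 0, 0, 0, 230]]
  ]
}}

```text
clock: 22.52
ee_pos: [0.514, -0.1289, 0.1202]
tool_rot: [-0.342, 0.94, -0.001, 0.001]
force: [-1.3, 0.8, 6.1]
finger_gap: 0.178
finger_force: 30.0
```

Floor contact comes exactly where expected (foot about 108 mm below the TCP). Release and withdraw.

Request:
{"op": "move_arm", "data": {
  "targets": [
    [[0, 0, 0.1, 0, 0, 0, 230], [0, 0, 0, 0, 0, 0, 230], [0, 0, 0, 0, 0, 0, 160], [0, 0, 0, 0, 0, 0, 160], [0, 0, 0, 0, 0, 0, 160], [0, 0, -1, 0, 0, 0, 160], [0, 0, -3, 0, 0, 0, 160], [0, 0, -4, 0, 0, 0, 160], [0, 0, -1, 0, 0, 0, 160], [0, 0, 0, 0, 0, 0, 160]]
  ]
}}

```text
clock: 23.78
ee_pos: [0.5136, -0.1293, 0.2091]
tool_rot: [-0.342, 0.94, -0.001, 0.001]
force: [-0.5, 0.1, -0.6]
finger_gap: 0.369
finger_force: 0.0
```

Run:
```python
from h import *
st()
for c in("scene","wrist"):
    im=snapshot(c);cal=get_calibration(c)
    print(c,"expect tip,bodytop,rim,foot",np.round(proj(cal,[[.5115,-.1315,z] for z in(.172,.15,.052,.012)]),1).tolist())
    for n in("driver_center","marker_center"):
      for q in outline_of(n,c)[:1]:
        ys,xs=np.nonzero(q["pixels"]);print(n,round(q["confidence"],2),[(r,int(xs[ys==r].min()),int(xs[ys==r].max())) for r in range(ys.min(),ys.max()+1,5) if (ys==r).any()])
    if c=="scene": print("marker expect top,mouth",np.round(proj(cal,[[.524,.137,.147],[.524,.137,.092]]),1).tolist())
```

```text
t 23.77 p [ 0.5136 -0.1293  0.2091] yaw -140.1 zt [ 0.003 -0.001 -1.   ] F [-0.5  0.1 -0.6] gap 0.369 ff 0.0 q [ 0.95  0.42 -0.94  1.86  0.39  1.05  2.12]
scene expect tip,bodytop,rim,foot [[262.5, 221.1], [262.2, 231.3], [261.1, 272.2], [260.7, 287.1]]
driver_center 0.56 [(221, 262, 262), (226, 260, 263), (231, 257, 266), (236, 257, 266), (241, 257, 266), (246, 257, 266), (251, 257, 265), (256, 257, 265), (261, 257, 265), (266, 257, 265), (271, 256, 265), (276, 256, 259), (281, 256, 257)]
marker expect top,mouth [[205.2, 161.9], [206.8, 182.7]]
wrist expect tip,bodytop,rim,foot [[250.4, 213.0], [250.6, 202.7], [251.3, 173.1], [251.5, 165.5]]
driver_center 0.71 [(158, 255, 257), (163, 251, 258), (168, 246, 259), (173, 245, 261), (178, 244, 261), (183, 243, 261), (188, 242, 261), (193, 241, 262), (198, 241, 262), (203, 241, 262), (208, 243, 260), (213, 249, 254)]
```

Run:
```python
from h import *
im=snapshot("scene").astype(int);r=(im[...,0]>120)&(im[...,1]<70)&(im[...,2]<70);ys,xs=np.nonzero(r[140:200,180:230]);print(len(ys),ys.min()+140,ys.max()+140,xs.min()+180,xs.max()+180)
for n in("block","torch_center","knife_center"):
    for q in outline_of(n,"scene")[:2]:
        ys,xs=np.nonzero(q["pixels"]);print(n,round(q["confidence"],2),np.round(q["centre"],1),ys.min(),ys.max(),xs.min(),xs.max())
```

```text
69 140 180 203 228
block 0.89 [202.5 198.3] 168 227 170 224
torch_center 0.72 [164.1 181.6] 153 180 178 187
knife_center 0.52 [161.  199.2] 155 176 196 201
```

Request:
{"op": "move_arm", "data": {
  "targets": [
    [[0, 0, -3, 0, 0, 0, 160], [0, 0, -2, 0, 0, 0, 160], [0, 0, 0, 0, 0, 0, 160], [0, 0, 0, 0, 0, 0, 160]]
  ]
}}

```text
clock: 24.78
ee_pos: [0.5128, -0.1292, 0.258]
tool_rot: [-0.342, 0.94, -0.0, 0.0]
force: [-0.1, -0.1, -0.9]
finger_gap: 0.372
finger_force: 0.0
```

```bash
python3 -c "
from h import *
print(manip.sign_off());st()"
```

```text
the job is handed in; nothing more can be done
None
the job is handed in; nothing more can be done
```

The job is handed in at about 25 s, with no verdict returned: the marker stands in the block's empty hole and the screwdriver is seated bit up in the dock, its rib in the slot as far as the camera check shows.

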